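# Put the stopper in the bowl as the lazy Susan goes round

## Robot

A 6-joint arm with a two-finger parallel gripper is mounted at the origin on the work surface. World frame = base frame: x ahead of the robot, y to its left, z up, the work surface at z = 0. Lengths are in m, angles in degrees, forces in N, time in s.
With the tool pointing down it reaches from about 0.35 to 0.875 m from the base axis. Payload 4.2 kg.
Tool frame: the origin (TCP) lies at the very end of the fingers, on their centre line; the grasp point (between the pads) lies 19 mm behind it; z points along the fingers, y is the line along which they close (so a half turn about z gives the same grasp; the last joint's range is limited). The gripper opens to 87 mm and grips with 3 to 60 N. Pads are 19 mm wide; open, the fingers measure 117 mm over their backs; the gripper's body (75 mm by 190 mm) begins 51 mm behind the grasp point.
Start: joints at [-58.579, 22.042, 0.453, 0, -68.411, -14.817], TCP at [0.179, -0.599, 0.223] pointing down, gripper open.
Joint ranges: [-179.83, 179.83], [-69.29, 118.12], [-61.27, 80.66], [-181.25, 117.63], [-171.15, -9.14], [-177.46, 177.46]. Speed limits (degrees/s): [159.86, 159.86, 180, 180, 180, 180].

## Interface

Orientations are given as a 3x3 rotation matrix whose columns are the frame's x, y, z axes.
In Python, from station import r gives the robot as it stands.
- The arm moves only by the tool jog_arm, never from a script. Its argument "plan" is text: rows parted by semicolons, each of 7 numbers parted by spaces: the shift along the tool's x, y, z normalised to -1 to 1, where 1 is 0.025 m, then the turn, a rotation vector about the tool's x, y, z normalised to -1 to 1, where 1 is 8 degrees, then the closure, from -1 (fully open) to 1 (shut). A call has exactly 10 rows; each row shifts and turns the commanded pose from where the row before left it, along the tool's axes as they then stand; what a row does not reach is not made up. A row lasts 1/10 s, in which the tool goes at most 50 mm and 8.59 degrees, less where a joint would pass 70% of its speed; a pose out of reach is approached as far as the arm can. A call with a number of a shift or a turn outside -1 to 1 is refused whole. A call with a gripper value outside its range is refused whole. The fingers move at their own pace and stop on an object; the grip force is fixed at half the most. Time passes only in rows, so rows that do not move let the fingers close, or fill a call up. It gives the time, the measured TCP pose, the force, the opening and the grip force at its end, in the units of the state.
- r.sense(): the state, without advancing time (a new reading comes with each control period).
- r.capture(name): name is "scene" or "top"; returns (picture, depth): 420x560x3 uint8, red, green, blue; 420x560 float32, m along the optical axis (not along the pixel's ray), 0 where there is no reading.
- r.get_calibration(name): a dict with "mtx" (3x3 intrinsics, pixels), "extrinsics" (4x4, takes a point from camera to world coordinates). Camera axes: x right, y up, looking along -z (the intrinsics and any distortion apply to the point x, -y, -z); pixel columns grow to the right and rows downward; lengths in m; the calibration is good to about 2 mm. A picture is of the moment at which its call begins. get_calibration takes no time and is no camera call.
- r.finish_job(): hands the job in; it is judged then, once.
The state is a dict: "time_s": time; "joints": joint angles; "joint_velocities": joint speeds; "effort": joint torques, N m; "tcp_pos": TCP position; "ee_rot": TCP orientation; "wrist_force": force on the tool from outside, world axes, zero at the start; "moment": the same for the moment, N m; "gripper_width": opening from 0.0 (shut) to 1.0 (fully open); "gripper_force": force on a finger pad.
Only numpy, scipy, OpenCV 4.12 (cv2) and the standard library are available. Lean on these libraries where they do the work, as an engineer would, in place of code of your own. Each camera call takes 0.05 s, during which the arm holds its last target. There are 200 camera calls.

## Task

Pick up the carafe stopper and, holding it, push the peg of the lazy Susan so that it turns on by itself, either way round, at roughly ten turns a minute. Without touching the lazy Susan again, keep the stopper just above the rim over the middle of the bowl as it travels round, for a good five seconds, then lower it into the bowl and let go there while the bowl is still moving; do not drop it in from above the rim. Back away and finish once the lazy Susan has come to rest, treating everything gently and leaving the other things on the table alone.

Things in the scene. Friction and masses are not known exactly. Their poses are not given: they have to be found in the camera images.
- stopper: Carafe stopper standing on the table, loose, 80 mm tall, about 60 g: below a cork shank 34 mm in diameter and 45 mm long, above it a dark wooden head 40 mm in diameter and 35 mm tall (45 to 80 mm above the foot), to be gripped from above. Origin: centre of its foot; z up along its axis.
- stand: Lazy Susan: a fixed aluminium foot 150 mm in diameter and 26 mm high that carries a round light-wood tray, 300 mm in diameter, about 1.8 kg with bowl and peg, on a low-friction bearing about the foot's vertical axis. The tray's top is 45 mm above the table. Origin: centre of the foot's underside, on the table and on the turning axis; it does not turn itself.
- tray (a joint): Tray angle in rad, growing anticlockwise seen from above, no stops. At 0 the peg lies to +x of the axis, the bowl to -x. Nominal inertia about the axis with peg and bowl 0.020 kg m2 (varies 20 percent), damping 0.001 N m s/rad, dry friction 0.001 N m: from 1 rad/s about 0.6 is left after 5 s and 0.2 after 10 s; it stops after about 14 s.
- peg_top (a point): Centre of the top of the upright wooden push peg on the tray: a cylinder 30 mm in diameter, standing 60 mm above the tray (top 105 mm above the table), its axis 115 mm from the turning axis, on the other side of it from the bowl. It turns with the tray.
- bowl (a point): Darker rubberwood bowl fastened on the tray, its axis 85 mm from the turning axis, on the other side of it from the peg; it travels round with the tray. Outer rim diameter 112 mm, 42 mm high (rim 87 mm above the table), walls 5 mm, inner floor 6 mm above its underside and about 60 mm wide. Origin: centre of its underside, 45 mm above the table; z up.
- cup: Bystander: matte blue espresso cup, 62 mm across the rim and 58 mm high. Origin: centre of its foot.
- jar: Bystander: empty glass jar with an aluminium screw lid, 80 mm in diameter, 110 mm high. Origin: centre of its foot.
- remote: Bystander: white plastic remote control, 150 x 42 x 18 mm, lying along its x axis. Origin: centre of its underside.
- opener: Bystander: flat steel bottle opener, 130 mm long and 6 mm thick, along its x axis with a 42 mm wide loop at +x. Origin: on its underside, between handle and loop.
Things that resemble listed ones, but are neither listed nor needed, are in the scene too. Of the things that look like the stopper, the largest one is meant.

How it is judged:
By the outcome, as a careful person would: the job done as asked, in the order asked, and still so for the second after the job is handed in, with the robot touching nothing.
It also fails if it takes over 72 s, if anything falls off the work surface, if the arm or the gripper's body presses on something with over 40 N, if the wrist force passes 120 N, or if a joint passes its speed limit or range.

## Working session

There is one attempt and no reset: what is moved stays moved. The work goes in short steps, Python scripts to look and compute and a tool call to move; the robot and the scene stay as the last step left them, time stands still between calls to the robot, and variables do not carry over. Pictures are saved under pics/ and viewed, at most 10 in all, crops included, and the job is handed in when it is done.

Besides the shell and the picture viewer there is one more tool, called after ">>>" as name(argument=value, ...) on one line, values as JSON. jog_arm: Moves the arm, as the interface text tells. Scaled input: -1 to 1 covers 0.025 m each way for a shift and 8 degrees each way for a turn. Its arguments: {"type":"object","properties":{"plan":{"type":"string"}},"required":["plan"]}

```bash
mkdir -p pics; ls
python3 - <<'E'
from station import r
import cv2,numpy as np
for n in("scene","top"):
    p,d=r.capture(n); cv2.imwrite(f"pics/{n}0.png",p[:,:,::-1]); np.savez(f"{n}0.npz",p=p,d=d)
    c=r.get_calibration(n); print(n,c)
print(r.sense())
E
```

```text
pics
scene {'mtx': array([[481.67902511,   0.        , 276.92309759],
       [  0.        , 481.67902511, 207.45916295],
       [  0.        ,   0.        ,   1.        ]]), 'extrinsics': array([[ 0.38628623, -0.54651065,  0.74304042,  1.32748745],
       [ 0.92230593,  0.23899389, -0.3037    , -0.33837642],
       [-0.01160684,  0.80262571,  0.59637006,  0.79369885],
       [ 0.        ,  0.        ,  0.        ,  1.        ]])}
top {'mtx': array([[530.81335369,   0.        , 280.92424779],
       [  0.        , 530.81335369, 212.51040383],
       [  0.        ,   0.        ,   1.        ]]), 'extrinsics': array([[ 1.13520203e-02,  9.95687518e-01, -9.20733263e-02,
         3.36646645e-01],
       [-9.99932831e-01,  1.15190264e-02,  1.28259713e-03,
        -9.24597953e-03],
       [ 2.33766103e-03,  9.20525818e-02,  9.95751403e-01,
         1.72446675e+00],
       [ 0.00000000e+00,  0.00000000e+00,  0.00000000e+00,
         1.00000000e+00]])}
{'time_s': 0.1, 'joints': array([-5.85791254e+01,  2.20877996e+01,  3.86141762e-01, -2.43079876e-02,
       -6.84098675e+01, -1.48151200e+01]), 'joint_velocities': array([-0.03340642, -0.08369286,  0.17608507,  0.21053674, -0.05535742,
        0.06662141]), 'effort': array([-2.59516792e-04, -3.91692281e+01,  1.87936020e+01,  4.23194915e+00,
        1.34273322e-02, -7.81037716e-05]), 'tcp_pos': array([ 0.17845715, -0.59841769,  0.22154636]), 'ee_rot': array([[-9.58338548e-01, -2.85633973e-01, -6.78083906e-04],
       [-2.85634754e-01,  9.58336738e-01,  1.86668054e-03],
       [ 1.16645337e-04,  1.98259625e-03, -9.99998028e-01]]), 'wrist_force': array([-0.0111742 ,  0.90931812, -0.07343765]), 'moment': array([-0.00908177, -0.00042819, -0.0107934 ]), 'gripper_force': 0.0, 'gripper_width': 0.9986482739230067}
```

View pics/scene0.png

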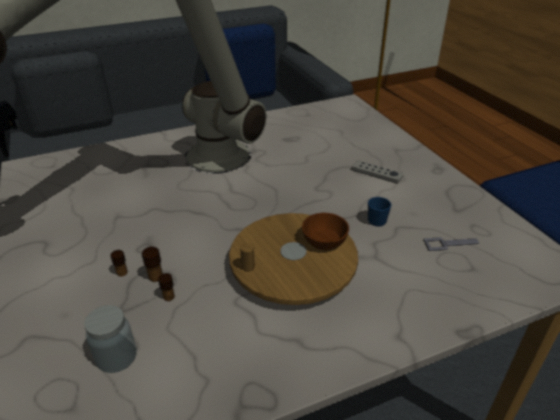

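View pics/top0.png

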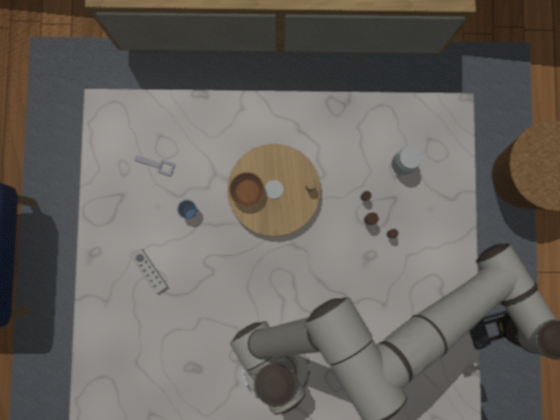

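The pictures show three stopper-like things: scene (119,262), (152,263), (167,287), which are top (366,196), (371,218), (392,233). The one at scene (152,263) / top (371,218) looks largest. The tray centre is near top (274,190), the bowl at (247,190), the peg at (312,189), the jar at (407,161) and the cup at (188,209).

```bash
cat > h.py <<'E'
import numpy as np,cv2
from station import r
C={n:r.get_calibration(n) for n in("scene","top")}
def cloud(n,d):
    K=C[n]["mtx"];E=C[n]["extrinsics"];v,u=np.mgrid[:d.shape[0],:d.shape[1]]
    P=np.stack([(u-K[0,2])/K[0,0]*d,-(v-K[1,2])/K[1,1]*d,-d],-1)
    return P@E[:3,:3].T+E[:3,3]
def ray(n,u,v):
    K=C[n]["mtx"];E=C[n]["extrinsics"]
    return E[:3,3],E[:3,:3]@np.array([(u-K[0,2])/K[0,0],-(v-K[1,2])/K[1,1],-1.])
def onz(n,u,v,z):
    o,d=ray(n,u,v);return o+d*(z-o[2])/d[2]
def circ(xy):
    A=np.c_[2*xy,np.ones(len(xy))];s=np.linalg.lstsq(A,(xy**2).sum(1),rcond=None)[0]
    return s[:2],np.sqrt(s[2]+s[:2]@s[:2])
E
python3 - <<'E'
from h import *
S={n:np.load(n+"0.npz") for n in C}
p=S["scene"]["p"][235:315,100:190,::-1]
q=S["top"]["p"][180:250,350:410,::-1]
a=cv2.resize(p,None,fx=5,fy=5,interpolation=2);b=cv2.resize(q,None,fx=5,fy=5,interpolation=2)
h=max(a.shape[0],b.shape[0]);o=np.zeros((h,a.shape[1]+b.shape[1],3),np.uint8);o[:a.shape[0],:a.shape[1]]=a;o[:b.shape[0],a.shape[1]:]=b
cv2.imwrite("pics/crop1.png",np.clip(o*1.8,0,255).astype(np.uint8))
for n in C:
    P=cloud(n,S[n]["d"]);ok=(S[n]["d"]>0)&(P[...,0]>.3)&(P[...,0]<1)&(abs(P[...,1])<.55)
    print(n,"table z",np.median(P[ok][:,2]))
    m=(ok&(P[...,2]>.012)&(P[...,2]<.2)).astype(np.uint8)
    k,l,st,ce=cv2.connectedComponentsWithStats(m)
    for i in range(1,k):
        if st[i,4]<15: continue
        Q=P[l==i]; print(i,st[i],"min",Q.min(0).round(3),"max",Q.max(0).round(3),"top",np.median(Q[Q[:,2]>Q[:,2].max()-.008],0).round(3))
E
```

```text
scene table z 0.00034971827335394945
1 [369 167  34  14 249] min [0.3   0.381 0.012] max [0.374 0.466 0.023] top [0.334 0.424 0.019]
2 [367 197  24  27 543] min [0.469 0.252 0.012] max [0.531 0.315 0.061] top [0.499 0.286 0.057]
3 [ 229  213  129   92 9644] min [ 0.417 -0.14   0.026] max [0.718 0.158 0.109] top [ 0.578 -0.105  0.105]
4 [141 246  33  52 815] min [ 0.454 -0.318  0.012] max [ 0.569 -0.269  0.084] top [ 0.479 -0.299  0.08 ]
5 [110 250  17  24 286] min [ 0.416 -0.383  0.012] max [ 0.447 -0.353  0.064] top [ 0.433 -0.369  0.061]
6 [  84  305   52   66 2539] min [ 0.628 -0.452  0.012] max [ 0.705 -0.373  0.114] top [ 0.666 -0.413  0.11 ]
top table z 0.0008351384189415612
49 [ 227  144   93   93 6760] min [ 0.417 -0.133  0.031] max [0.714 0.162 0.114] top [ 0.575 -0.1    0.108]
52 [391 146  31  29 656] min [ 0.623 -0.444  0.012] max [ 0.702 -0.368  0.12 ] top [ 0.661 -0.413  0.114]
104 [360 191  11  10  87] min [ 0.534 -0.293  0.012] max [ 0.562 -0.264  0.071] top [ 0.548 -0.279  0.066]
108 [177 200  20  19 173] min [0.47  0.259 0.013] max [0.528 0.318 0.068] top [0.489 0.291 0.062]
117 [363 212  15  13 151] min [ 0.456 -0.311  0.015] max [ 0.494 -0.274  0.089] top [ 0.476 -0.295  0.084]
123 [386 229  12  10  87] min [ 0.415 -0.377  0.013] max [ 0.443 -0.346  0.07 ] top [ 0.43  -0.364  0.064]
136 [131 249  26  23 303] min [0.302 0.386 0.012] max [0.372 0.468 0.028] top [0.334 0.431 0.022]
```

View pics/crop1.png

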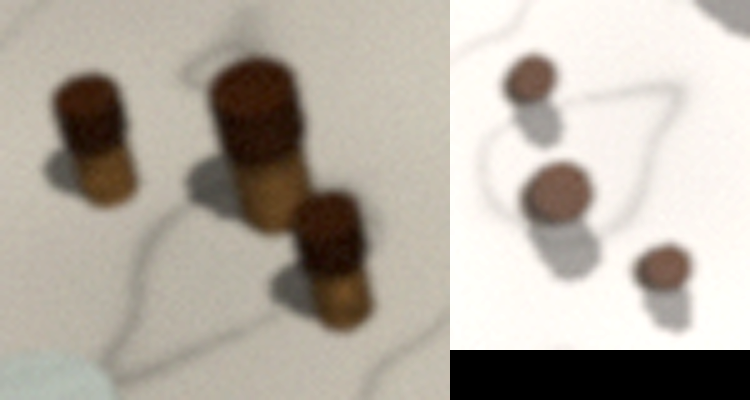

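The enlarged crop shows the three candidates: the left and right ones are about 61-64 mm tall, and the middle one, scene (152,263) / top (371,218), is clearly larger in diameter and about 80 mm tall. It fits the description, so it is the stopper. I'll refine the centres and start moving.

Run:
```python
from h import *
S={n:np.load(n+"0.npz") for n in C}
for n in C:
    p,d=S[n]["p"],S[n]["d"];P=cloud(n,d);z0=0.0006 if n=="scene" else .0035
    X,Y,Z=P[...,0],P[...,1],P[...,2]
    ok=d>0
    # stopper head top face
    m=ok&(np.hypot(X-.477,Y+.297)<.03)&(Z>.074); v,u=np.where(m)
    (cu,cv_),(w,h),a=cv2.fitEllipse(np.c_[u,v].astype(np.float32)) 
    print(n,"stopper",onz(n,u.mean(),v.mean(),.08).round(4),"z",np.median(Z[m]).round(4),"px",u.mean().round(1),v.mean().round(1))
    # tray edge: hull of points at tray level
    m=(ok&(np.hypot(X-.567,Y-.012)<.17)&(Z>.037)&(Z<.055)).astype(np.uint8)
    c=max(cv2.findContours(m,0,1)[0],key=cv2.contourArea); hu=cv2.convexHull(c)[:,0]
    w=np.array([onz(n,a,b,.045)[:2] for a,b in hu])
    c0,R=circ(w); g=abs(np.linalg.norm(w-c0,axis=1)-R)<.004; c0,R=circ(w[g]); print("tray",c0.round(4),R.round(4),"z",np.median(Z[m>0]).round(4))
    hu_=cv2.cvtColor(p,cv2.COLOR_RGB2HSV)
    m=ok&(np.hypot(X-.567,Y-.012)<.15)&(Z>.098); v,u=np.where(m); pg=onz(n,u.mean(),v.mean(),.105); print("peg",pg.round(4),"z",np.median(Z[m]).round(4),"angle",np.degrees(np.arctan2(pg[1]-c0[1],pg[0]-c0[0])).round(2),"r",np.hypot(*(pg[:2]-c0)).round(4))
    m=ok&(np.hypot(X-.567,Y-.012)<.15)&(Z>.08)&(Z<.095)&(Y>.03)
    bc,R=circ(P[m][:,:2]); print("bowl rim",bc.round(4),R.round(4),"z",np.median(Z[m]).round(4), "angle",np.degrees(np.arctan2(*(bc-c0)[::-1])).round(2))
```

```text
scene stopper [ 0.4795 -0.2985  0.08  ] z 0.0799 px 149.5 252.5
tray [0.5708 0.0077] 0.1505 z 0.0453
peg [ 0.5794 -0.1057  0.105 ] z 0.1048 angle -85.65 r 0.1138
bowl rim [0.5614 0.0941] 0.0526 z 0.0856 angle 96.17
top stopper [ 0.475  -0.2935  0.08  ] z 0.0793 px 371.6 218.0
tray [0.5663 0.0143] 0.1487 z 0.0452
peg [ 0.5749 -0.0999  0.105 ] z 0.1045 angle -85.7 r 0.1146
bowl rim [0.56   0.0986] 0.0521 z 0.0861 angle 94.31
```

>>> jog_arm(plan="-0.5 0.3 0 0 0 0 -1; -1 0.5 0 0 0 0 -1; -1 0.55 0 0 0 0 -1; -1 0.55 0 0 0 0 -1; -1 0.55 0 0 0 0 -1; -1 0.55 0 0 0 0 -1; -1 0.55 0 0 0 0 -1; -1 0.55 0 0 0 0 -1; -1 0.55 0 0 0 0 -1; -1 0.55 0 0 0 0 -1")

```text
time_s: 1.1
tcp_pos: [0.3698, -0.4047, 0.2224]
ee_rot: [[-0.958, -0.286, -0.0], [-0.286, 0.958, 0.0], [0.0, 0.001, -1.0]]
wrist_force: [0.4, 0.4, -0.7]
gripper_width: 1.0
gripper_force: 0.0
```

>>> jog_arm(plan="-1 0.55 0 0 0 0 -1; -1 0.55 0 0 0 0 -1; -1 0.55 0 0 0 0 -1; -1 0.55 0 0 0 0 -1; -0.8 0.5 0 0 0 0 -1; -0.5 0.25 0.5 0 0 0 -1; -0.08 0.03 0.9 0 0 0 -1; 0 0 1 0 0 0 -1; 0 0 0.6 0 0 0 -1; 0 0 0 0 0 0 -1")

```text
time_s: 2.1
tcp_pos: [0.4744, -0.2955, 0.1441]
ee_rot: [[-0.958, -0.285, -0.007], [-0.285, 0.958, 0.003], [0.006, 0.005, -1.0]]
wrist_force: [0.2, -0.7, 0.6]
gripper_width: 0.999
gripper_force: 0.0
```

Run:
```python
from h import *
s=r.sense();print(s["tcp_pos"],s["time_s"])
a=[]
for n in C:
    p,d=r.capture(n);a.append(p[:,:,::-1])
o=cv2.resize(a[0][180:320,90:230],(560,560));o=np.hstack([cv2.resize(a[0][170:310,90:230],(400,400)),cv2.resize(a[1][150:290,310:450],(400,400))])
cv2.imwrite("pics/g1.png",np.clip(o*1.5,0,255).astype(np.uint8))
```

```text
[ 0.47438003 -0.29554922  0.14406874] 2.1
```

View pics/g1.png

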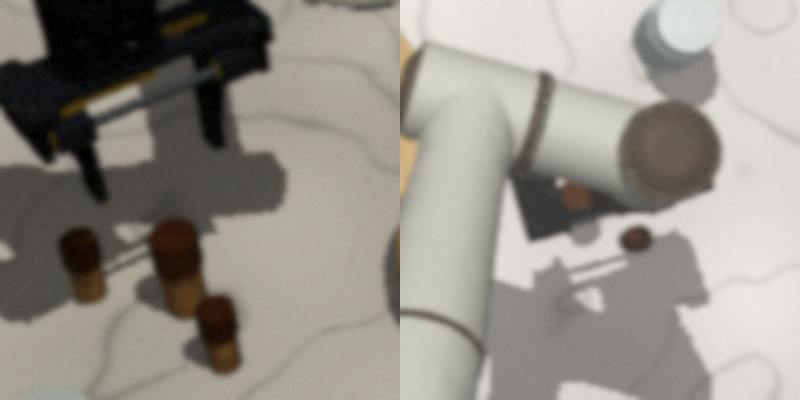

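The picture shows the gripper above the stopper with its fingers at crop (90,190) and (213,140), either side of it and clear of both small ones.

>>> jog_arm(plan="-0.1 0 0.8 0 0 0 -1; 0 0 0.9 0 0 0 -1; 0 0 0.9 0 0 0 -1; 0 0 0.7 0 0 0 -1; 0 0 0.4 0 0 0 -1; 0 0 0.1 0 0 0 -1; 0 0 0 0 0 0 0; 0 0 0 0 0 0 0.6; 0 0 0 0 0 0 1; 0 0 0 0 0 0 1")

```text
time_s: 3.2
tcp_pos: [0.4795, -0.296, 0.0533]
ee_rot: [[-0.958, -0.286, 0.001], [-0.286, 0.958, -0.0], [-0.001, -0.001, -1.0]]
wrist_force: [0.5, -0.5, 0.2]
gripper_width: 0.727
gripper_force: 0.0
```

>>> jog_arm(plan="0 0 0 0 0 0 1; 0 0 0 0 0 0 1; 0 0 0 0 0 0 1; 0 0 0 0 0 0 1; 0 0 -0.2 0 0 0 1; 0 0 -0.4 0 0 0 1; 0 0 -0.6 0 0 0 1; 0 0 -0.8 0 0 0 1; 0 0 -0.8 0 0 0 1; 0 0 -0.8 0 0 0 1")

```text
time_s: 4.2
tcp_pos: [0.4791, -0.2959, 0.1442]
ee_rot: [[-0.958, -0.286, 0.001], [-0.286, 0.958, -0.0], [-0.001, -0.001, -1.0]]
wrist_force: [-0.3, -0.2, 0.9]
gripper_width: 0.449
gripper_force: 30.0
```

>>> jog_arm(plan="-0.24 0.4 0 0 0 0 1; -0.48 0.8 0 0 0 0 1; -0.53 0.9 0 0 0 0 1; -0.53 0.9 0 0 0 0 1; -0.53 0.9 0 0 0 0 1; -0.53 0.9 0 0 0 0 1; -0.53 0.9 0 0 0 0 1; -0.48 0.8 0 0 0 0 1; -0.24 0.4 0 0 0 0 1; -0.1 0.15 0 0 0 0 1")

```text
time_s: 5.2
tcp_pos: [0.529, -0.0959, 0.1423]
ee_rot: [[-0.958, -0.287, -0.001], [-0.287, 0.958, 0.0], [0.001, 0.0, -1.0]]
wrist_force: [-0.9, -0.4, -1.0]
gripper_width: 0.451
gripper_force: 30.0
```

```bash
cat >> h.py <<'E'
from scipy.optimize import least_squares
def cyl(XY,R,c0):
    return least_squares(lambda c:np.hypot(*(XY-c).T)-R,c0,loss="soft_l1",f_scale=.002).x
E
python3 - <<'E'
from h import *
s=r.sense();t=s["tcp_pos"];print(t,s["time_s"],s["gripper_width"])
im=[]
for n in C:
    p,d=r.capture(n);im.append(p[:,:,::-1]);P=cloud(n,d);X,Y,Z=P[...,0],P[...,1],P[...,2];ok=d>0
    H=cv2.cvtColor(p,cv2.COLOR_RGB2HSV)
    m=ok&(np.hypot(X-t[0],Y-t[1])<.028)&(Z>t[2]-.07)&(Z<t[2]-.012)&(H[...,1]>90)
    if m.sum()>20:
        print(n,m.sum(),"stopper",cyl(P[m][:,:2],.017,t[:2]).round(4),"z",np.percentile(Z[m],[0,2,10]).round(4))
        q=P[m]
        for lo in(.015,.03,.045): 
            k=(q[:,2]<t[2]-lo)&(q[:,2]>t[2]-lo-.015)
            if k.sum()>10:print("  z",(t[2]-lo).round(3),cyl(q[k][:,:2],.017,t[:2]).round(4))
    m=ok&(np.hypot(X-.572,Y+.103)<.03)&(Z>.06)&(Z<.112)
    if m.sum()>20:
        print(n,m.sum(),"peg",cyl(P[m][:,:2],.015,[.572,-.103]).round(4))
o=np.hstack([cv2.resize(im[0][160:320,180:380],(500,400)),cv2.resize(im[1][130:250,220:340],(300,300),)[:300].repeat(1,0) if 0 else cv2.copyMakeBorder(cv2.resize(im[1][130:250,220:340],(300,300)),0,100,0,0,0)])
cv2.imwrite("pics/g2.png",np.clip(o*1.5,0,255).astype(np.uint8))
E
```

```text
[ 0.52898037 -0.09586483  0.14227712] 5.2 0.45111773809637984
scene 190 stopper [ 0.5244 -0.0986] z [0.0906 0.0911 0.0956]
  z 0.127 [ 0.5246 -0.0986]
  z 0.112 [ 0.5242 -0.0986]
  z 0.097 [ 0.5241 -0.0981]
scene 302 peg [ 0.5742 -0.1042]
```

View pics/g2.png

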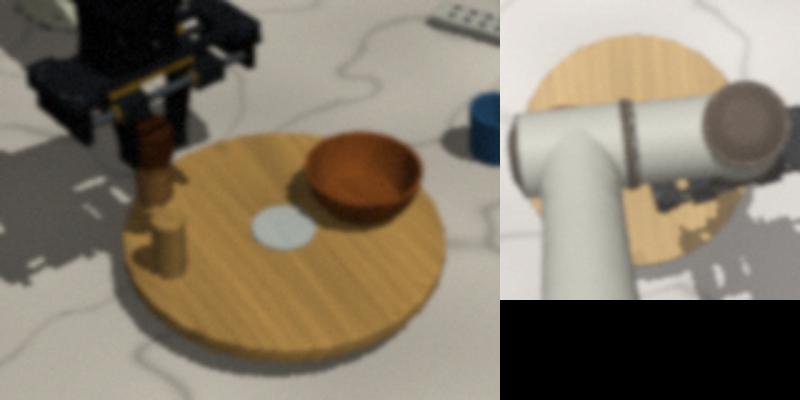

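The stopper is upright in the gripper at crop (155,165), with the peg at (168,240) in front of it and the bowl at (362,178) on the far side of the axis. I'll lower beside the peg and plan a gentle arc push anticlockwise.

```bash
cat >> h.py <<'E'
CEN=np.array([.5686,.0110])
def at(rad,ang,z): return np.array([CEN[0]+rad*np.cos(ang),CEN[1]+rad*np.sin(ang),z])
def plan(cur,wps,grip=None):
    R=r.sense()["ee_rot"];cur=np.array(cur,float);out=[]
    for i,w in enumerate(wps):
        d=R.T@(np.asarray(w)-cur)/.025; q=np.round(d,2); cl=np.clip(q,-1,1)
        if (cl!=q).any(): print("CLIP row",i,q)
        cur=cur+R@cl*.025
        out.append(" ".join(f"{v:g}" for v in cl+0.)+f" 0 0 0 {1 if grip is None else grip[i]:g}")
    print("; ".join(out)); print("end",cur.round(4))
    return cur
E
python3 - <<'E'
from h import *
S={n:np.load(n+"0.npz") for n in C}
for n in C:
    P=cloud(n,S[n]["d"]);b=np.array([.5607,.096]);m=np.hypot(*(P[...,:2]-b).transpose(2,0,1))<.025
    print(n,"bowl floor",np.percentile(P[m][:,2],[10,50,90]).round(4))
t=r.sense()["tcp_pos"];a0=np.arctan2(*(t[:2]-CEN)[::-1]);print(np.degrees(a0),np.hypot(*(t[:2]-CEN)))
D=np.radians
f=np.array([0,0,0,.1,.3,.55,.8,.95,1,1]);z=[.134,.125,.119]+[.118]*7
w=[at(.115,a0+k*(D(-103.3)-a0),zz) for k,zz in zip(f,z)]
c=plan(t,w)
om=np.array([.12,.28,.45,.62,.78,.92,1.03,.75,.35,.1]);a=D(-103.3)+np.cumsum(om*.1)
print(np.degrees(a[-1]))
plan(c,[at(.115,x,zz) for x,zz in zip(a,[.118]*8+[.124,.134])])
E
```

```text
scene bowl floor [-0.7415  0.0499  0.0528]
top bowl floor [0.0459 0.0502 0.056 ]
-110.19815588028571 0.11488010845670167
0 0 0.33 0 0 0 1; 0 0 0.36 0 0 0 1; 0 0 0.24 0 0 0 1; -0.04 -0.04 0.04 0 0 0 1; -0.09 -0.06 0 0 0 0 1; -0.12 -0.08 0 0 0 0 1; -0.11 -0.07 0 0 0 0 1; -0.08 -0.04 0 0 0 0 1; -0.02 -0.02 0 0 0 0 1; 0 0 0 0 0 0 1
end [ 0.5422 -0.1009  0.1181]
-72.36027906293555
-0.05 -0.03 0 0 0 0 1; -0.11 -0.06 0 0 0 0 1; -0.19 -0.09 0 0 0 0 1; -0.26 -0.11 0 0 0 0 1; -0.34 -0.12 0 0 0 0 1; -0.41 -0.11 0 0 0 0 1; -0.46 -0.07 0 0 0 0 1; -0.35 -0.02 0 0 0 0 1; -0.16 0 -0.24 0 0 0 1; -0.05 0 -0.4 0 0 0 1
end [ 0.6035 -0.0985  0.134 ]
```

>>> jog_arm(plan="0 0 0.33 0 0 0 1; 0 0 0.36 0 0 0 1; 0 0 0.24 0 0 0 1; -0.04 -0.04 0.04 0 0 0 1; -0.09 -0.06 0 0 0 0 1; -0.12 -0.08 0 0 0 0 1; -0.11 -0.07 0 0 0 0 1; -0.08 -0.04 0 0 0 0 1; -0.02 -0.02 0 0 0 0 1; 0 0 0 0 0 0 1")

```text
time_s: 6.3
tcp_pos: [0.5424, -0.1012, 0.1183]
ee_rot: [[-0.958, -0.286, 0.0], [-0.286, 0.958, 0.0], [-0.0, 0.0, -1.0]]
wrist_force: [0.2, -1.0, -0.6]
gripper_width: 0.455
gripper_force: 30.0
```

```bash
cat >> h.py <<'E'
import json,os
OFF=np.array([-.002,.003])
def see(tag=None):
    """tray angle of the peg (rad) from the scene view: peg-top points, bowl rim as check"""
    s=r.sense();t=s["tcp_pos"];p,d=r.capture("scene");P=cloud("scene",d);P[...,:2]+=OFF
    if tag: cv2.imwrite(f"pics/{tag}.png",p[:,:,::-1])
    X,Y,Z=P[...,0],P[...,1],P[...,2];rr=np.hypot(X-CEN[0],Y-CEN[1]);dt=np.hypot(X-t[0],Y-t[1])
    m=(d>0)&(rr>.09)&(rr<.14)&(Z>.099)&(Z<.110)&(dt>.03)
    res={}
    k,l,st,_=cv2.connectedComponentsWithStats(m.astype(np.uint8))
    if k>1:
        i=1+st[1:,4].argmax();v,u=np.where(l==i);q=onz("scene",u.mean(),v.mean(),.105)[:2]+OFF-CEN
        res["peg"]=[float(np.arctan2(q[1],q[0])),float(np.hypot(*q)),len(u)]
    H=cv2.cvtColor(p,cv2.COLOR_RGB2HSV)
    m=(d>0)&(rr<.15)&(Z>.081)&(Z<.093)&(dt>.03 if t[2]<.15 else dt>.0)
    def f(a): return np.hypot(X[m]-CEN[0]+.085*np.cos(a),Y[m]-CEN[1]+.085*np.sin(a))-.0535
    if m.sum()>30:
        g=np.linspace(-np.pi,np.pi,181);a=min(g,key=lambda a:np.minimum(abs(f(a)),.01).sum())
        a=least_squares(lambda a:f(a[0]),[a],loss="soft_l1",f_scale=.003).x[0];res["bowl"]=[float(a),int(m.sum())]
    return s,res
E
python3 - <<'E'
from h import *
s,q=see();print(s["time_s"],s["tcp_pos"],s["wrist_force"],q)
E
```

```text
6.3 [ 0.54243746 -0.10121815  0.11834495] [ 0.16555417 -0.96175138 -0.64133531] {'peg': [-1.4601615294169479, 0.11466136682262976, 83], 'bowl': [-1.4640903801470928, 403]}
```

>>> jog_arm(plan="-0.05 -0.03 0 0 0 0 1; -0.11 -0.06 0 0 0 0 1; -0.19 -0.09 0 0 0 0 1; -0.26 -0.11 0 0 0 0 1; -0.34 -0.12 0 0 0 0 1; -0.41 -0.11 0 0 0 0 1; -0.46 -0.07 0 0 0 0 1; -0.35 -0.02 0 0 0 0 1; -0.16 0 -0.24 0 0 0 1; -0.05 0 -0.4 0 0 0 1")

```text
time_s: 7.35
tcp_pos: [0.6037, -0.0986, 0.134]
ee_rot: [[-0.958, -0.286, -0.002], [-0.286, 0.958, -0.0], [0.002, 0.0, -1.0]]
wrist_force: [-0.2, -0.8, -0.5]
gripper_width: 0.455
gripper_force: 30.0
```

Run:
```python
from h import *
o=[]
for i in range(3):
    s,q=see("p3" if i==0 else None);o.append((s["time_s"],q));print(s["time_s"],s["tcp_pos"].round(4),q)
json.dump(o,open("obs.json","w"))
```

```text
7.35 [ 0.6037 -0.0986  0.134 ] {'peg': [-0.8019292159366715, 0.11403322703450387, 136], 'bowl': [-0.7949108464698137, 373]}
7.4 [ 0.6051 -0.0988  0.1367] {'peg': [-0.7542251380197219, 0.11417027674822146, 131], 'bowl': [-0.7461835599723182, 358]}
7.45 [ 0.605  -0.0988  0.1364] {'peg': [-0.7018272730787863, 0.11361127491095534, 133], 'bowl': [-0.6989617431577921, 364]}
```

View pics/p3.png

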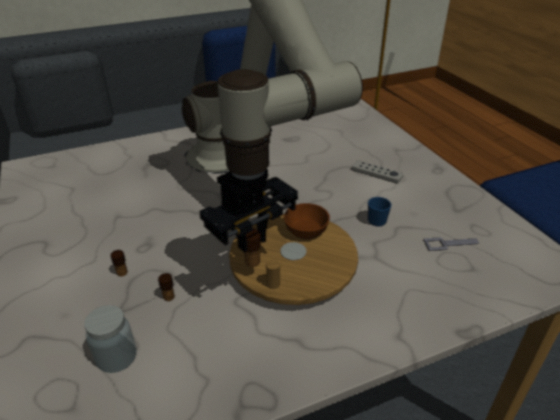

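The picture shows the peg at (273,273) ahead of the stopper at (252,252) and free of it. The tray is turning at about 1.0 rad/s anticlockwise. Next I move to meet the bowl.

```bash
cat >> h.py <<'E'
def fit(obs):
    T=np.array([o[0] for o in obs]);w=[];th=np.array([np.mean([o[1][k][0] for k in o[1] if k in("peg","bowl")]) for o in obs]) if 0 else None
    t,y=[],[]
    for o in obs:
        for k in("peg","bowl"):
            if k in o[1]: t.append(o[0]);y.append(o[1][k][0])
    t=np.array(t);y=np.array(y);t0=T[0]
    def mod(p,t):
        tau=np.minimum(t-t0,np.log(max(p[1],0)+1)/p[2]);return p[0]+(p[1]+1)/p[2]*(1-np.exp(-p[2]*tau))-tau
    def res(p):
        e=(y-mod(p,t)+np.pi)%(2*np.pi)-np.pi
        return np.r_[e/.02,(p[2]-.05)/.007]
    s=least_squares(res,[y[0],1.,.05],loss="soft_l1")
    p=s.x;print("fit",p.round(4),"res",(res(p)[:-1]*.02).round(3)[-6:],"stop at",round(t0+np.log(p[1]+1)/p[2],2))
    return lambda t:mod(p,np.asarray(t)), lambda t:(p[1]+1)*np.exp(-p[2]*(np.asarray(t)-t0))-1
def follow(zs,lerp=None,grip=None,off=(0,0),look=True,tag=None):
    obs=json.load(open("obs.json"))
    if look:
        s,q=see(tag);print(s["time_s"],q);
        obs.append((s["time_s"],q));json.dump(obs,open("obs.json","w"))
    th,om=fit(obs);s=r.sense();t0=s["time_s"];cur=s["tcp_pos"];print("now",t0,cur.round(4),"omega",om(t0).round(3),
      "err mm",((cur-at(.085,th(t0)+np.pi,cur[2]))[:2]*1e3).round(1),"F",s["wrist_force"].round(2))
    w=[]
    for i,z in enumerate(zs):
        b=at(.085,th(t0+.1*(i+1))+np.pi,z);b[:2]+=off
        if lerp is not None:
            k=lerp[i];b[:2]=cur[:2]*(1-k)+b[:2]*k
        w.append(b)
    plan(cur,w,grip)
E
python3 - <<'E'
from h import *
x=np.clip(np.arange(1,11)/9,0,1)
follow([.155,.167,.17,.17,.168,.165,.162,.158,.154,.152],lerp=x*x*(3-2*x),look=False)
E
```

```text
fit [-0.7987  0.9853  0.05  ] res [-0.003  0.004 -0.005  0.003 -0.001  0.002] stop at 21.07
now 7.5 [ 0.6043 -0.0987  0.1357] omega 0.97 err mm [ 103.2 -161.3] F [ 0.25 -0.54 -0.28]
0.08 0.25 -0.77 0 0 0 1; 0.25 0.62 -0.48 0 0 0 1; 0.39 0.86 -0.12 0 0 0 1; 0.52 0.95 -0.01 0 0 0 1; 0.59 0.91 0.08 0 0 0 1; 0.59 0.76 0.12 0 0 0 1; 0.53 0.52 0.12 0 0 0 1; 0.38 0.23 0.16 0 0 0 1; 0.16 -0.12 0.16 0 0 0 1; 0.02 -0.3 0.08 0 0 0 1
end [ 0.4867 -0.0117  0.1519]
```

>>> jog_arm(plan="0.08 0.25 -0.77 0 0 0 1; 0.25 0.62 -0.48 0 0 0 1; 0.39 0.86 -0.12 0 0 0 1; 0.52 0.95 -0.01 0 0 0 1; 0.59 0.91 0.08 0 0 0 1; 0.59 0.76 0.12 0 0 0 1; 0.53 0.52 0.12 0 0 0 1; 0.38 0.23 0.16 0 0 0 1; 0.16 -0.12 0.16 0 0 0 1; 0.02 -0.3 0.08 0 0 0 1")

```text
time_s: 8.5
tcp_pos: [0.4859, -0.0122, 0.1506]
ee_rot: [[-0.958, -0.286, -0.0], [-0.286, 0.958, -0.0], [0.0, -0.0, -1.0]]
wrist_force: [-0.0, -0.5, -0.9]
gripper_width: 0.451
gripper_force: 30.0
```

```bash
python3 -c "
from h import *
follow([.152]*10,tag='f1')"
```

```text
8.5 {'peg': [0.30083680537849017, 0.11429775997961208, 125], 'bowl': [0.2665322301801987, 343]}
fit [-0.7993  0.998   0.05  ] res [-0.005  0.003 -0.002  0.001  0.017 -0.017] stop at 21.2
now 8.55 [ 0.4865 -0.0131  0.1504] omega 0.882 err mm [-1.6  3.2] F [-0.32 -0.74 -0.1 ]
-0.05 -0.44 -0.06 0 0 0 1; -0.05 -0.29 0 0 0 0 1; -0.07 -0.28 0 0 0 0 1; -0.1 -0.27 0 0 0 0 1; -0.12 -0.26 0 0 0 0 1; -0.14 -0.25 0 0 0 0 1; -0.15 -0.23 0 0 0 0 1; -0.17 -0.22 0 0 0 0 1; -0.19 -0.2 0 0 0 0 1; -0.2 -0.18 0 0 0 0 1
end [ 0.5349 -0.0671  0.1519]
```

View pics/f1.png

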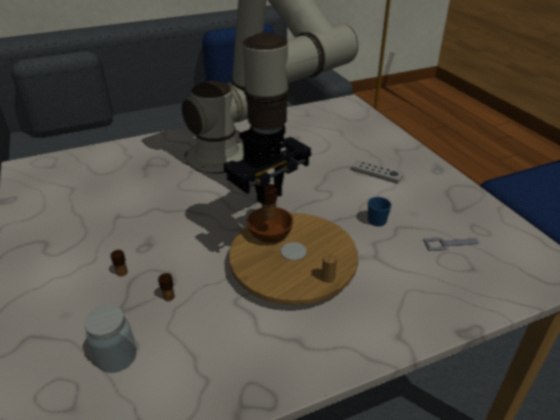

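The stopper at (270,205) hovers over the bowl at (270,225), with the peg opposite at (329,267).

>>> jog_arm(plan="-0.05 -0.44 -0.06 0 0 0 1; -0.05 -0.29 0 0 0 0 1; -0.07 -0.28 0 0 0 0 1; -0.1 -0.27 0 0 0 0 1; -0.12 -0.26 0 0 0 0 1; -0.14 -0.25 0 0 0 0 1; -0.15 -0.23 0 0 0 0 1; -0.17 -0.22 0 0 0 0 1; -0.19 -0.2 0 0 0 0 1; -0.2 -0.18 0 0 0 0 1")

```text
time_s: 9.55
tcp_pos: [0.5351, -0.0659, 0.1523]
ee_rot: [[-0.958, -0.286, 0.0], [-0.286, 0.958, -0.0], [-0.0, -0.0, -1.0]]
wrist_force: [-0.2, 0.7, -0.8]
gripper_width: 0.451
gripper_force: 30.0
```

```bash
python3 -c "
from h import *
follow([.152]*10)"
```

```text
9.55 {'peg': [1.1938677502886028, 0.1152097014272429, 108], 'bowl': [1.1521347663825672, 375]}
fit [-0.7997  1.0009  0.0496] res [-0.002  0.001  0.014 -0.02   0.023 -0.019] stop at 21.34
now 9.6 [ 0.5361 -0.0661  0.1523] omega 0.79 err mm [-2.5  2.4] F [1.21 0.3  0.43]
-0.29 -0.27 0.01 0 0 0 1; -0.22 -0.14 0 0 0 0 1; -0.24 -0.11 0 0 0 0 1; -0.24 -0.1 0 0 0 0 1; -0.24 -0.07 0 0 0 0 1; -0.25 -0.06 0 0 0 0 1; -0.24 -0.04 0 0 0 0 1; -0.25 -0.02 0 0 0 0 1; -0.24 0 0 0 0 0 1; -0.24 0.01 0 0 0 0 1
end [ 0.6006 -0.0678  0.1521]
```

>>> jog_arm(plan="-0.29 -0.27 0.01 0 0 0 1; -0.22 -0.14 0 0 0 0 1; -0.24 -0.11 0 0 0 0 1; -0.24 -0.1 0 0 0 0 1; -0.24 -0.07 0 0 0 0 1; -0.25 -0.06 0 0 0 0 1; -0.24 -0.04 0 0 0 0 1; -0.25 -0.02 0 0 0 0 1; -0.24 0 0 0 0 0 1; -0.24 0.01 0 0 0 0 1")

```text
time_s: 10.6
tcp_pos: [0.5995, -0.0672, 0.152]
ee_rot: [[-0.958, -0.286, -0.0], [-0.286, 0.958, -0.0], [0.0, -0.0, -1.0]]
wrist_force: [0.9, 0.6, -0.3]
gripper_width: 0.453
gripper_force: 30.0
```

```bash
python3 -c "
from h import *
follow([.152]*10)"
```

```text
10.6 {'peg': [1.991273510027307, 0.1147676321824638, 90], 'bowl': [1.964152532093878, 385]}
fit [-0.8002  1.0008  0.0476] res [ 0.012 -0.022  0.015 -0.027  0.017 -0.01 ] stop at 21.91
now 10.65 [ 0.6004 -0.0669  0.152 ] omega 0.71 err mm [-4.3 -1. ] F [1.13 0.17 0.72]
-0.41 0.03 0 0 0 0 1; -0.23 0.06 0 0 0 0 1; -0.22 0.08 0 0 0 0 1; -0.22 0.08 0 0 0 0 1; -0.2 0.11 0 0 0 0 1; -0.2 0.11 0 0 0 0 1; -0.18 0.12 0 0 0 0 1; -0.18 0.14 0 0 0 0 1; -0.16 0.14 0 0 0 0 1; -0.15 0.16 0 0 0 0 1
end [ 0.6445 -0.0269  0.152 ]
```

>>> jog_arm(plan="-0.41 0.03 0 0 0 0 1; -0.23 0.06 0 0 0 0 1; -0.22 0.08 0 0 0 0 1; -0.22 0.08 0 0 0 0 1; -0.2 0.11 0 0 0 0 1; -0.2 0.11 0 0 0 0 1; -0.18 0.12 0 0 0 0 1; -0.18 0.14 0 0 0 0 1; -0.16 0.14 0 0 0 0 1; -0.15 0.16 0 0 0 0 1")

```text
time_s: 11.65
tcp_pos: [0.6433, -0.027, 0.152]
ee_rot: [[-0.958, -0.286, -0.0], [-0.286, 0.958, -0.0], [0.0, 0.0, -1.0]]
wrist_force: [0.5, 0.4, 0.3]
gripper_width: 0.452
gripper_force: 30.0
```

```bash
python3 -c "
from h import *
follow([.152]*10,tag='f2')"
```

```text
11.65 {'bowl': [2.692667459798254, 371]}
fit [-0.8001  0.9977  0.0463] res [-0.021  0.015 -0.026  0.013 -0.014  0.003] stop at 22.31
now 11.7 [ 0.6438 -0.0263  0.152 ] omega 0.634 err mm [-2.5 -2.6] F [ 1.1   0.11 -0.42]
-0.26 0.24 0 0 0 0 1; -0.12 0.17 0 0 0 0 1; -0.11 0.18 0 0 0 0 1; -0.1 0.18 0 0 0 0 1; -0.08 0.19 0 0 0 0 1; -0.08 0.18 0 0 0 0 1; -0.06 0.19 0 0 0 0 1; -0.05 0.19 0 0 0 0 1; -0.04 0.19 0 0 0 0 1; -0.02 0.19 0 0 0 0 1
end [0.6522 0.0258 0.152 ]
```

View pics/f2.png

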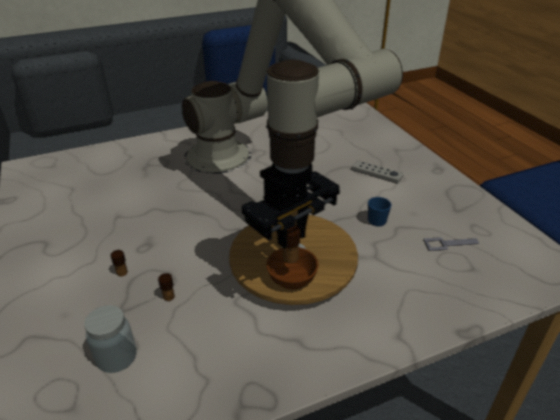

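The stopper at (291,240) still sits over the middle of the bowl at (291,268).

>>> jog_arm(plan="-0.26 0.24 0 0 0 0 1; -0.12 0.17 0 0 0 0 1; -0.11 0.18 0 0 0 0 1; -0.1 0.18 0 0 0 0 1; -0.08 0.19 0 0 0 0 1; -0.08 0.18 0 0 0 0 1; -0.06 0.19 0 0 0 0 1; -0.05 0.19 0 0 0 0 1; -0.04 0.19 0 0 0 0 1; -0.02 0.19 0 0 0 0 1")

```text
time_s: 12.7
tcp_pos: [0.6516, 0.0252, 0.1521]
ee_rot: [[-0.958, -0.286, 0.0], [-0.286, 0.958, -0.0], [-0.0, -0.0, -1.0]]
wrist_force: [0.1, 0.0, -0.7]
gripper_width: 0.45
gripper_force: 30.0
```

```bash
python3 -c "
from h import *
follow([.152]*10)"
```

```text
12.7 {'peg': [-2.952993340594717, 0.1169133523604578, 59], 'bowl': [-2.954902144719265, 395]}
fit [-0.7997  0.9945  0.0452] res [-0.025  0.013 -0.014 -0.001  0.003  0.001] stop at 22.61
now 12.75 [0.6514 0.0257 0.152 ] omega 0.562 err mm [-0.2 -3.3] F [-0.56 -0.1  -0.33]
-0.06 0.31 0 0 0 0 1; 0.01 0.19 0 0 0 0 1; 0.01 0.19 0 0 0 0 1; 0.02 0.18 0 0 0 0 1; 0.03 0.18 0 0 0 0 1; 0.04 0.17 0 0 0 0 1; 0.05 0.17 0 0 0 0 1; 0.05 0.16 0 0 0 0 1; 0.06 0.16 0 0 0 0 1; 0.07 0.16 0 0 0 0 1
end [0.6313 0.0685 0.152 ]
```

>>> jog_arm(plan="-0.06 0.31 0 0 0 0 1; 0.01 0.19 0 0 0 0 1; 0.01 0.19 0 0 0 0 1; 0.02 0.18 0 0 0 0 1; 0.03 0.18 0 0 0 0 1; 0.04 0.17 0 0 0 0 1; 0.05 0.17 0 0 0 0 1; 0.05 0.16 0 0 0 0 1; 0.06 0.16 0 0 0 0 1; 0.07 0.16 0 0 0 0 1")

```text
time_s: 13.75
tcp_pos: [0.6313, 0.0678, 0.1521]
ee_rot: [[-0.958, -0.286, 0.0], [-0.286, 0.958, 0.0], [-0.0, 0.0, -1.0]]
wrist_force: [-0.2, 0.7, -0.9]
gripper_width: 0.451
gripper_force: 30.0
```

```bash
python3 -c "
from h import *
follow([.152,.152,.152,.150,.143,.134,.125,.117,.112,.109])"
```

```text
13.75 {'peg': [-2.4608784568853475, 0.11416481976950417, 96], 'bowl': [-2.4170586057602064, 386]}
fit [-0.8009  1.0017  0.0471] res [-0.018  0.001  0.014  0.012 -0.039  0.005] stop at 22.1
now 13.8 [0.6309 0.0682 0.1521] omega 0.478 err mm [-0.2 -0.3] F [-0.95  0.09  0.42]
0.06 0.15 0 0 0 0 1; 0.08 0.14 0 0 0 0 1; 0.09 0.13 0 0 0 0 1; 0.08 0.13 0.08 0 0 0 1; 0.1 0.12 0.28 0 0 0 1; 0.09 0.11 0.36 0 0 0 1; 0.11 0.11 0.36 0 0 0 1; 0.1 0.1 0.32 0 0 0 1; 0.1 0.1 0.2 0 0 0 1; 0.11 0.09 0.12 0 0 0 1
end [0.6004 0.0899 0.1091]
```

>>> jog_arm(plan="0.06 0.15 0 0 0 0 1; 0.08 0.14 0 0 0 0 1; 0.09 0.13 0 0 0 0 1; 0.08 0.13 0.08 0 0 0 1; 0.1 0.12 0.28 0 0 0 1; 0.09 0.11 0.36 0 0 0 1; 0.11 0.11 0.36 0 0 0 1; 0.1 0.1 0.32 0 0 0 1; 0.1 0.1 0.2 0 0 0 1; 0.11 0.09 0.12 0 0 0 1")

```text
time_s: 14.8
tcp_pos: [0.6006, 0.0893, 0.1082]
ee_rot: [[-0.958, -0.286, -0.001], [-0.286, 0.958, -0.0], [0.001, -0.0, -1.0]]
wrist_force: [0.5, 0.3, -0.7]
gripper_width: 0.452
gripper_force: 30.0
```

```bash
python3 -c "
from h import *
follow([.107,.1055,.1045,.104]+[.104]*6,grip=[1,1,1,1,.2,.0,-.2,-.4,-.5,-.5],tag='f3')"
```

```text
14.8 {'peg': [-2.01113770931748, 0.11414865028926442, 107], 'bowl': [-1.9667033807876717, 316]}
fit [-0.8018  1.0066  0.0482] res [ 0.019  0.017 -0.026  0.017 -0.036  0.008] stop at 21.8
now 14.85 [0.5999 0.0894 0.108 ] omega 0.398 err mm [-0.5 -0.4] F [-0.85 -0.83 -1.04]
0.08 0.09 0.04 0 0 0 1; 0.11 0.08 0.06 0 0 0 1; 0.11 0.07 0.04 0 0 0 1; 0.11 0.06 0.02 0 0 0 1; 0.11 0.06 0 0 0 0 0.2; 0.11 0.06 0 0 0 0 0; 0.11 0.05 0 0 0 0 -0.2; 0.1 0.05 0 0 0 0 -0.4; 0.11 0.04 0 0 0 0 -0.5; 0.11 0.03 0 0 0 0 -0.5
end [0.5703 0.0959 0.1041]
```

View pics/f3.png

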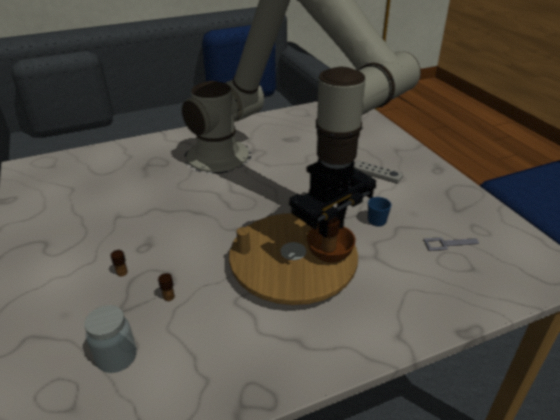

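The picture shows the stopper inside the bowl at (331,240), with the peg at (243,240). Next I settle it the last 4 mm and release.

>>> jog_arm(plan="0.08 0.09 0.04 0 0 0 1; 0.11 0.08 0.06 0 0 0 1; 0.11 0.07 0.04 0 0 0 1; 0.11 0.06 0.02 0 0 0 1; 0.11 0.06 0 0 0 0 0.2; 0.11 0.06 0 0 0 0 0; 0.11 0.05 0 0 0 0 -0.2; 0.1 0.05 0 0 0 0 -0.4; 0.11 0.04 0 0 0 0 -0.5; 0.11 0.03 0 0 0 0 -0.5")

```text
time_s: 15.85
tcp_pos: [0.5713, 0.0958, 0.1051]
ee_rot: [[-0.958, -0.286, 0.0], [-0.286, 0.958, 0.0], [-0.0, 0.0, -1.0]]
wrist_force: [0.0, -1.0, -0.2]
gripper_width: 0.726
gripper_force: 0.0
```

```bash
python3 -c "
from h import *
print(r.sense()['gripper_width'])
follow([.105,.109,.116,.126,.140,.158,.178,.198,.218,.236],grip=[-.6]*10)"
```

```text
0.7256925697860366
15.85 {'peg': [-1.6439169615917608, 0.11372563854698281, 113], 'bowl': [-1.6021056993660592, 306]}
fit [-0.8028  1.0105  0.049 ] res [-0.019  0.025 -0.023  0.021 -0.034  0.008] stop at 21.6
now 15.9 [0.5708 0.0957 0.1051] omega 0.322 err mm [ 0.2 -0.2] F [-0.34  0.26 -0.78]
0.11 0.04 0 0 0 0 -0.6; 0.1 0.03 -0.16 0 0 0 -0.6; 0.1 0.03 -0.28 0 0 0 -0.6; 0.1 0.02 -0.4 0 0 0 -0.6; 0.1 0.01 -0.56 0 0 0 -0.6; 0.1 0.02 -0.72 0 0 0 -0.6; 0.09 0.01 -0.8 0 0 0 -0.6; 0.1 0.01 -0.8 0 0 0 -0.6; 0.09 0 -0.8 0 0 0 -0.6; 0.09 0.01 -0.72 0 0 0 -0.6
end [0.5461 0.0931 0.2361]
```

>>> jog_arm(plan="0.11 0.04 0 0 0 0 -0.6; 0.1 0.03 -0.16 0 0 0 -0.6; 0.1 0.03 -0.28 0 0 0 -0.6; 0.1 0.02 -0.4 0 0 0 -0.6; 0.1 0.01 -0.56 0 0 0 -0.6; 0.1 0.02 -0.72 0 0 0 -0.6; 0.09 0.01 -0.8 0 0 0 -0.6; 0.1 0.01 -0.8 0 0 0 -0.6; 0.09 0 -0.8 0 0 0 -0.6; 0.09 0.01 -0.72 0 0 0 -0.6")

```text
time_s: 16.9
tcp_pos: [0.5468, 0.0931, 0.2387]
ee_rot: [[-0.958, -0.286, 0.002], [-0.286, 0.958, 0.001], [-0.003, 0.0, -1.0]]
wrist_force: [-1.5, 0.1, -0.3]
gripper_width: 0.802
gripper_force: 0.0
```

>>> jog_arm(plan="0 0 -0.6 0 0 0 -1; 0 0 -0.4 0 0 0 -1; 0.3 -0.3 -0.2 0 0 0 -1; 0.3 -0.6 0 0 0 0 -1; 0.3 -0.8 0 0 0 0 -1; 0.3 -0.8 0 0 0 0 -1; 0.3 -0.8 0 0 0 0 -1; 0.3 -0.8 0 0 0 0 -1; 0.2 -0.5 0 0 0 0 -1; 0 -0.2 0 0 0 0 -1")

```text
time_s: 17.9
tcp_pos: [0.5322, -0.038, 0.2656]
ee_rot: [[-0.959, -0.284, -0.001], [-0.284, 0.959, -0.0], [0.001, 0.0, -1.0]]
wrist_force: [-0.6, 0.4, 1.1]
gripper_width: 1.0
gripper_force: 0.0
```

>>> jog_arm(plan="0 0 0 0 0 0 -1; 0 0 0 0 0 0 -1; 0 0 0 0 0 0 -1; 0 0 0 0 0 0 -1; 0 0 0 0 0 0 -1; 0 0 0 0 0 0 -1; 0 0 0 0 0 0 -1; 0 0 0 0 0 0 -1; 0 0 0 0 0 0 -1; 0 0 0 0 0 0 -1")

```text
time_s: 18.9
tcp_pos: [0.5331, -0.0362, 0.2661]
ee_rot: [[-0.958, -0.286, 0.0], [-0.286, 0.958, -0.0], [-0.0, -0.0, -1.0]]
wrist_force: [0.3, 0.2, 0.7]
gripper_width: 1.003
gripper_force: 0.0
```

>>> jog_arm(plan="0 0 0 0 0 0 -1; 0 0 0 0 0 0 -1; 0 0 0 0 0 0 -1; 0 0 0 0 0 0 -1; 0 0 0 0 0 0 -1; 0 0 0 0 0 0 -1; 0 0 0 0 0 0 -1; 0 0 0 0 0 0 -1; 0 0 0 0 0 0 -1; 0 0 0 0 0 0 -1")

```text
time_s: 19.9
tcp_pos: [0.5331, -0.0361, 0.266]
ee_rot: [[-0.958, -0.286, -0.0], [-0.286, 0.958, 0.0], [0.0, 0.0, -1.0]]
wrist_force: [-0.5, -0.0, -0.7]
gripper_width: 1.002
gripper_force: 0.0
```

>>> jog_arm(plan="0 0 0 0 0 0 -1; 0 0 0 0 0 0 -1; 0 0 0 0 0 0 -1; 0 0 0 0 0 0 -1; 0 0 0 0 0 0 -1; 0 0 0 0 0 0 -1; 0 0 0 0 0 0 -1; 0 0 0 0 0 0 -1; 0 0 0 0 0 0 -1; 0 0 0 0 0 0 -1")

```text
time_s: 20.9
tcp_pos: [0.5331, -0.0361, 0.2661]
ee_rot: [[-0.958, -0.286, 0.0], [-0.286, 0.958, -0.0], [0.0, -0.0, -1.0]]
wrist_force: [1.2, 1.3, 0.3]
gripper_width: 0.999
gripper_force: 0.0
```

>>> jog_arm(plan="0 0 0 0 0 0 -1; 0 0 0 0 0 0 -1; 0 0 0 0 0 0 -1; 0 0 0 0 0 0 -1; 0 0 0 0 0 0 -1; 0 0 0 0 0 0 -1; 0 0 0 0 0 0 -1; 0 0 0 0 0 0 -1; 0 0 0 0 0 0 -1; 0 0 0 0 0 0 -1")

```text
time_s: 21.9
tcp_pos: [0.5331, -0.0362, 0.266]
ee_rot: [[-0.958, -0.286, -0.0], [-0.286, 0.958, -0.0], [0.0, -0.0, -1.0]]
wrist_force: [0.7, -0.3, -0.1]
gripper_width: 0.998
gripper_force: 0.0
```

```bash
python3 -c "
from h import *
for i in range(4):
    s,q=see('e1' if i==0 else None);print(s['time_s'],q)"
```

```text
21.9 {'peg': [-0.8134631227064385, 0.11402073940330153, 132], 'bowl': [-0.801080979236229, 397]}
21.95 {'peg': [-0.8148370098917798, 0.11394035687278274, 130], 'bowl': [-0.8037649727910137, 386]}
22.0 {'peg': [-0.8146812779447358, 0.1138823814879179, 129], 'bowl': [-0.8019347388727343, 391]}
22.05 {'peg': [-0.8163815164446493, 0.11378763785725747, 128], 'bowl': [-0.803452108167277, 398]}
```

View pics/e1.png

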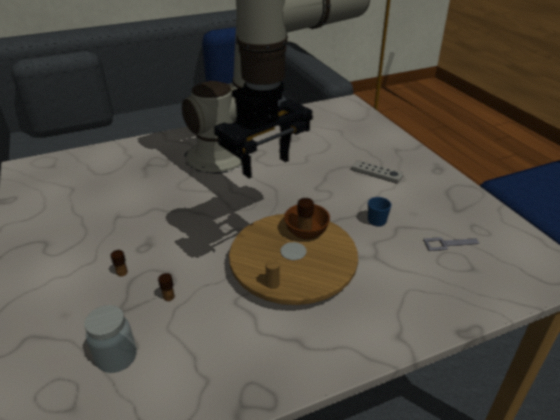

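The stopper stands in the bowl at (307,215), the peg is at (272,273), and the tray looks at rest. I'll back further off to the side and confirm before handing in.

>>> jog_arm(plan="0 -0.4 0 0 0 0 -1; 0 -0.8 0 0 0 0 -1; 0 -0.9 0 0 0 0 -1; 0 -0.9 0 0 0 0 -1; 0 -0.9 0 0 0 0 -1; 0 -0.9 0 0 0 0 -1; 0 -0.9 0 0 0 0 -1; 0 -0.7 0 0 0 0 -1; 0 -0.3 0 0 0 0 -1; 0 0 0 0 0 0 -1")

```text
time_s: 23.1
tcp_pos: [0.581, -0.1976, 0.2656]
ee_rot: [[-0.959, -0.284, -0.001], [-0.284, 0.959, 0.0], [0.001, 0.0, -1.0]]
wrist_force: [-0.3, 0.1, -0.2]
gripper_width: 1.002
gripper_force: 0.0
```

>>> jog_arm(plan="0 0 0 0 0 0 -1; 0 0 0 0 0 0 -1; 0 0 0 0 0 0 -1; 0 0 0 0 0 0 -1; 0 0 0 0 0 0 -1; 0 0 0 0 0 0 -1; 0 0 0 0 0 0 -1; 0 0 0 0 0 0 -1; 0 0 0 0 0 0 -1; 0 0 0 0 0 0 -1")

```text
time_s: 24.1
tcp_pos: [0.5809, -0.1967, 0.266]
ee_rot: [[-0.958, -0.286, -0.0], [-0.286, 0.958, -0.0], [0.0, 0.0, -1.0]]
wrist_force: [0.3, 0.4, 0.1]
gripper_width: 1.003
gripper_force: 0.0
```

```bash
python3 -c "
from h import *
a=see();print(a[0]['time_s'],a[1])
d=abs(a[1]['bowl'][0]+.803)
if d<.02: print('finish',r.finish_job())"
```

```text
24.1 {'peg': [-0.8135300051409469, 0.11407619825062502, 130], 'bowl': [-0.8019620738412901, 394]}
the job is handed in; nothing more can be done
finish None
```

Handed in at 24 s: the stopper spun the tray to about 1.0 rad/s (9.5 turns a minute), hovered over the bowl for about 5.5 s, was lowered in and released while the bowl was still moving, and stands upright in it with the tray at rest.

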